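# Dip the cap magazine and post its stock level

### The arm

A 7-joint arm with a two-finger parallel gripper is mounted at the origin on the work surface. World frame = base frame: x ahead of the robot, y to its left, z up, the work surface at z = 0. Lengths are in m, angles in rad, forces in N, time in s.
With the tool pointing down it reaches from about 0.425 to 0.875 m from the base axis. Payload 4.7 kg.
Tool frame: the origin (TCP) lies at the very end of the fingers, on their centre line; the grasp point (between the pads) lies 19 mm behind it; z points along the fingers, y is the direction in which the jaws open and shut (so a half turn about z gives the same grasp; the last joint's range is limited). The gripper opens to 87 mm and grips with 3 to 60 N. Pads are 19 mm wide; open, the fingers measure 117 mm over their backs; the gripper's body (75 mm by 190 mm) begins 51 mm behind the grasp point.
Start: joints at [1.226, 0.321, -0.07, 1.45, 0.023, 1.371, -0.057], TCP at [0.228, -0.609, 0.223] pointing down, gripper open.
Joint ranges: [-2.86, 2.86], [-0.3, 2.09], [-1.38, 1.24], [0.06, 2.45], [-1.56, 4.7], [0.09, 2.05], [-2.69, 2.69]. Speed limits (rad/s): [2.57, 2.57, 3.14, 3.14, 3.14, 3.14, 3.14].

### API

Orientations are given as a rotation vector (axis times angle).
In Python, from bench import ctrl, get_image, camera_info gives the robot as it stands.
- The arm moves only by the tool carry_out, never from a script. Its argument "commands" is a list of rows, each an object of numbers: "tx", "ty", "tz": the shift along the tool's x, y, z in m; "rx", "ry", "rz": the turn, a rotation vector about the tool's x, y, z in rad; "jaw": the opening, from 0 (shut) to 1 (fully open). In form: [{"tx": .., "ty": .., "tz": .., "rx": .., "ry": .., "rz": .., "jaw": ..}, ...]. A call has 1 to 12 rows; each row is the pose to reach, as a shift and turn from the pose commanded when the call began, along the tool's axes at that moment; what a row does not reach only later rows make up. A row lasts 1/8 s, in which the tool goes at most 62.5 mm and 10.7 degrees, less where a joint would pass 70% of its speed; a pose out of reach is approached as far as the arm can. A call with a gripper value outside its range is refused whole. The fingers move at their own pace and stop on an object; "grip_force" is the grip in N (left out, the last holds). Time passes only in rows, so rows that repeat a pose let the fingers close. It gives the time, the measured TCP pose, the force and the opening at its end, in the units of the state.
- ctrl.get_state(): the state, without advancing time (a new reading comes with each control period).
- get_image(name): name is "scene" or "side" or "wrist"; returns the picture (480x640x3 uint8, red, green, blue); there is no depth.
- camera_info(name): a dict with "intrinsics" (3x3 intrinsics, pixels), "R" (3x3) and "t" (3): a world point X has camera coordinates R X + t. Camera axes: x right, y down, z forward; pixel columns grow to the right and rows downward; lengths in m; the calibration is good to about 2 mm. A picture is of the moment at which its call begins: read the wrist's pose just before it. camera_info takes no time and is no camera call; for the wrist camera it gives the pose at the moment of the call.
- ctrl.close_job(): hands the job in, once; it reports no verdict.
The state is a dict: "time": time; "joint_positions": joint angles; "qd": joint speeds; "joint_torque": joint torques, N m; "position": TCP position; "tool_rot": TCP orientation; "ft_force": force on the tool from outside, world axes, zero at the start; "torque": the same for the moment, N m; "grip_width": opening from 0.0 (shut) to 1.0 (fully open).
Only numpy, scipy, OpenCV 4.12 (cv2) and the standard library are available. Lean on these libraries where they do the work, as an engineer would, in place of code of your own. Each camera call takes 0.05 s, during which the arm holds its last target.

### The job

Check how many caps are left in the closed cap magazine: take the dip rod from its stand and push it down through the port on top, past the rubber wiper, until it bottoms firmly (about 15 N, never more than 30 N) on the hidden stack. Let go, leaving the rod standing there, and read which coloured band of the rod lies at the top of the port. Then slide the pointer on the stock board onto the field of that same colour; leave the groceries around undisturbed.

Things in the scene. Friction and masses are not known exactly. Their poses are not given: they have to be found in the camera images.
- rod_grip (a point): Dip rod: centre of its black square grip (24 x 24 mm, 56 mm tall, white dot on top), 158 mm above the rod's tip. z points up from tip to grip, x and y are normal to the grip's faces. At the start the rod hangs upright, the grip's underside resting on the stand's top, so this point is 168 mm above the table.
- rod_tip (a point): Lowest point of the dip rod, on its axis; axes as for rod_grip. Below the grip is a round steel shaft, 12 mm thick and 130 mm long, with a hemispherical tip. It carries three coloured bands, measured up from the tip: green 30 to 45 mm, yellow 45 to 60 mm, red 60 to 75 mm; the rest is bare steel.
- rod: The dip rod as a whole, 186 mm long, 70 to 140 g; its origin is the tip.
- stand: Fixed rod stand: dark base 80 x 80 mm, two aluminium cheeks, plywood top plate 64 x 50 mm whose upper face is 140 mm above the table, with an 18 mm through hole in which the rod hangs loosely. Origin: centre of the underside, on the hole's axis.
- magazine: Fixed cap magazine: grey closed column 70 x 70 mm, 115 mm tall on a 90 x 90 mm base, with an aluminium lid. Origin: centre of the underside; z up. The caps lie hidden inside: the rod's tip bottoms on a hard, immovable stop 31 to 74 mm below the port's mouth. Bottomed means pressed there for 0.3 s with 6 N or more beyond the wiper's drag, and left resting there; over 30 N crushes the caps.
- port (a point): Centre of the dip port's mouth, in the magazine's top face, 115 mm above the table; z up. Vertical bore 14 mm wide, 4 mm lead-in chamfer, guided for 28 mm. A sprung rubber wiper 10 to 18 mm below the mouth resists the tip with 5 to 12 N as it enters, then drags at 1 to 5 N and holds the rod when let go. Read the band level with the mouth; within 3 mm of a line between two bands either colour is right.
- board: Fixed stock board lying on the table: white slab 90 (x) x 200 (y) x 16 mm. Origin: centre of its underside. Across it, from its -y to its +y end: a grey parking field, then green, yellow and red fields, each 30 mm long in y, centred at y = -15, +15 and +45 mm in the board's frame.
- pointer (a joint): Position in m of the board's pointer along the board's +y: 0 at the grey end, 0.050 at the middle of green, 0.080 yellow, 0.110 red; stops at 0 and 0.122. The pointer's y in the board's frame is this value minus 0.065. It starts parked on grey and stays where it is left (about 1.5 N friction).
- pointer_grip (a point): Pointer's black upright tab, 20 mm (board x) by 14 mm (board y), its top 66 mm above the table; a white line across it marks the reading. The point lies on its axis, 48 mm above the table; axes parallel to the board's.
- bottle_a_mid (a point): Bystander: amber bottle with green cap, 66 mm wide, 170 mm tall; its centre.
- bottle_b_mid (a point): Bystander: a second such bottle; its centre.
- tin_a_mid (a point): Bystander: orange tin, 74 mm wide, 44 mm tall; its centre.
- tin_b_mid (a point): Bystander: a second such tin; its centre.
- tea_mid (a point): Bystander: dark green tea carton with an orange band, 75 x 150 x 50 mm; its centre.
- biscuits_mid (a point): Bystander: yellow biscuit packet, 60 x 150 x 45 mm; its centre.

How it is judged:
On the way, in this order (a step that is already met when the one before it is completed fails the run):
1. the rod stands in the port and is pressed home on the stack with 6 N or more (horizontal distance between rod_tip and port below 0.006 m and angle between rod_tip's own z axis and vertical below 0.12 rad and z of rod_tip in the frame of port below -0.028 m and contact force between rod and magazine above 6 N and linear speed of rod below 0.005 m/s and value of joint pointer below 0.03 m), for 0.2 s.
2. the pointer is on the field of the colour that the rod shows at the port (horizontal distance between rod_tip and port below 0.006 m and angle between rod_tip's own z axis and vertical below 0.12 rad and z of rod_tip in the frame of port below -0.028 m and ((z of rod_tip in the frame of port between -0.048 and -0.027 m and value of joint pointer between 0.036 and 0.064 m) or (z of rod_tip in the frame of port between -0.063 and -0.042 m and value of joint pointer between 0.066 and 0.094 m) or (z of rod_tip in the frame of port between -0.078 and -0.057 m and value of joint pointer between 0.096 and 0.124 m))), for 0.2 s.
At the end, for the whole second after the job is handed in: The rod, released, still rests on the stack in the port (over 0.15 N; tip within 6 mm of its axis, 28 mm deep or more, tilt under 0.12 rad); the pointer is within 14 mm of the middle of the field whose colour is level with the port's mouth (either colour within 3 mm of a band line) (all of step 2 and linear speed of rod below 0.01 m/s and contact force between rod and magazine above 0.15 N); the robot touches nothing.
It fails at once if the rod presses on the magazine or its caps with more than 30 N (contact force between rod and magazine above 30 N).
It fails at once if a bottle is shoved by more than 20 mm or tipped (distance of any of bottle_a_mid, bottle_b_mid from where it was at the start of the episode above 0.02 m or angle between any of bottle_a_mid, bottle_b_mid's own z axis and vertical above 0.3 rad).
It fails at once if a tin is shoved by more than 20 mm or tipped (distance of any of tin_a_mid, tin_b_mid from where it was at the start of the episode above 0.02 m or angle between any of tin_a_mid, tin_b_mid's own z axis and vertical above 0.3 rad).
It fails at once if a tea carton or biscuit packet is shoved by more than 20 mm or tipped (distance of any of tea_mid, biscuits_mid from where it was at the start of the episode above 0.02 m or angle between any of tea_mid, biscuits_mid's own z axis and vertical above 0.3 rad).
It also fails if it takes over 58 s, if anything falls off the work surface, if the arm or the gripper's body presses on something with over 40 N, if the wrist force passes 120 N, or if a joint passes its speed limit or range.

## Working session

There is one attempt and no reset: what is moved stays moved. The work goes in short steps, Python scripts to look and compute and a tool call to move; the robot and the scene stay as the last step left them, time stands still between calls to the robot, and variables do not carry over. Pictures are saved under pics/ and viewed, and the job is handed in when it is done.

Besides the shell and the picture viewer there is one more tool, called after ">>>" as name([rows], argument=value, ...), one row to a line, values as JSON. carry_out: Moves the arm, as the interface text tells. Its arguments: {"type":"object","properties":{"commands":{"type":"array"},"grip_force":{"type":"number"}},"required":["commands"]}

```bash
ls; mkdir -p pics
python3 - <<'E'
from bench import ctrl,get_image,camera_info
import cv2
print(ctrl.get_state())
for n in ["scene","side","wrist"]:
    c=camera_info(n); print(n,c)
    cv2.imwrite(f"pics/{n}0.png",get_image(n)[:,:,::-1])
E
```

```text
pics
{'time': 0.0, 'joint_positions': array([ 1.2260932 ,  0.32183723, -0.07007648,  1.451707  ,  0.02261117,
        1.37076935, -0.05688732]), 'qd': array([-0.00071869, -0.0005856 ,  0.00164473, -0.00078777,  0.00093614,
       -0.00089648,  0.00096989]), 'joint_torque': array([ 3.54595513e-04, -4.91280949e+01, -4.03487189e-01, -3.12529707e+01,
       -6.38422254e-02,  4.38267749e-02,  1.71854363e-04]), 'position': array([ 0.22799799, -0.60810317,  0.22143613]), 'tool_rot': array([-3.08931167e+00, -5.60312020e-01,  7.13797185e-04]), 'ft_force': array([0.14667407, 0.12368938, 0.85753757]), 'torque': array([ 0.02499146, -0.00369134, -0.03380484]), 'grip_width': 1.0032915250337604}
scene {'intrinsics': array([[490.68119398,   0.        , 319.92227281],
       [  0.        , 490.68119398, 230.51764124],
       [  0.        ,   0.        ,   1.        ]]), 'R': array([[-0.30777043,  0.95131602,  0.01658883],
       [ 0.77265133,  0.26006718, -0.57911569],
       [-0.55523624, -0.1654173 , -0.81507658]]), 't': array([ 0.15100104, -0.37795053,  1.6165332 ])}
side {'intrinsics': array([[599.35978557,   0.        , 314.76031592],
       [  0.        , 599.35978557, 241.70433042],
       [  0.        ,   0.        ,   1.        ]]), 'R': array([[-0.85589777, -0.51711738, -0.0053501 ],
       [-0.28861735,  0.48623322, -0.82478924],
       [ 0.42911425, -0.70439114, -0.56541497]]), 't': array([0.47387141, 0.25842448, 1.0127828 ])}
wrist {'intrinsics': array([[397.10289608,   0.        , 319.73870122],
       [  0.        , 397.10289608, 240.51835556],
       [  0.        ,   0.        ,   1.        ]]), 'R': array([[ 0.35222542, -0.93591224, -0.00235083],
       [-0.9078564 , -0.34227503,  0.2421664 ],
       [-0.22745113, -0.08316294, -0.97023188]]), 't': array([-0.64885199, -0.03073972,  0.39014328])}
```

View pics/scene0.png

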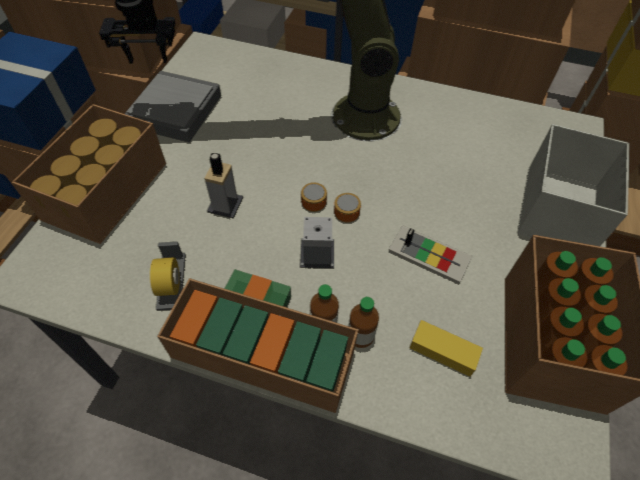

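View pics/side0.png

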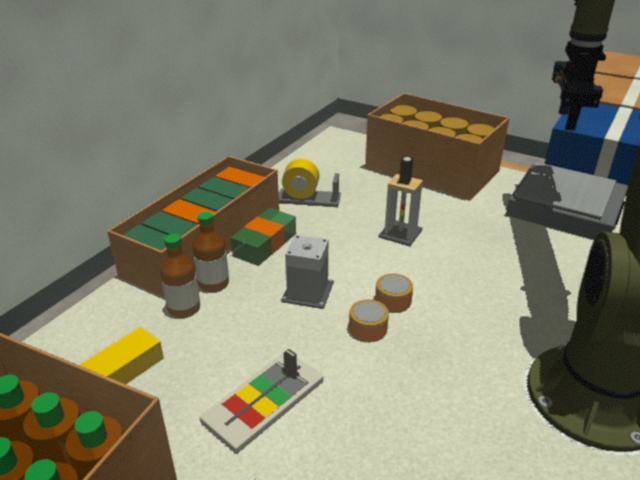

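View pics/wrist0.png

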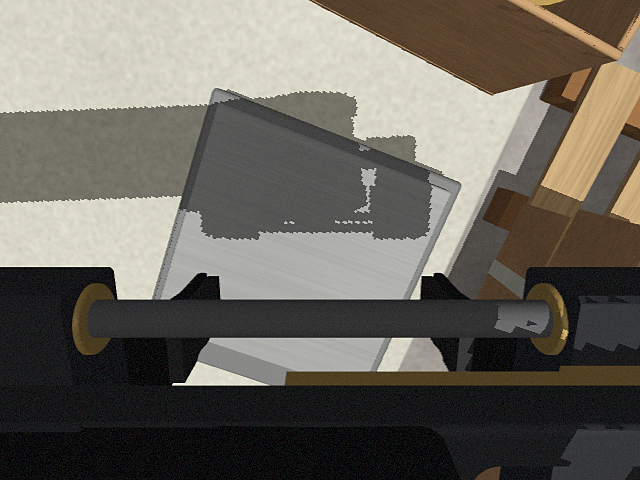

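The scene view shows the stand near (222,190), the magazine at (318,240), the board at (430,252) and its pointer at about (409,237). The side view has the rod at (405,170), the magazine at (308,260) and the pointer at (290,362). I'll zoom in on these.

Run:
```python
import cv2,numpy as np
a=cv2.imread('pics/scene0.png');b=cv2.imread('pics/side0.png')
def z(i,x,y,w,h,W,H):return cv2.resize(i[y:y+h,x:x+w],(W,H),interpolation=cv2.INTER_CUBIC)
cv2.imwrite('pics/z1.png',np.hstack([z(a,190,145,65,75,390,450),z(a,285,205,65,75,390,450)]))
cv2.imwrite('pics/z2.png',np.hstack([z(b,370,145,65,105,360,582),z(b,270,225,72,90,440,582)]))
cv2.imwrite('pics/z3.png',np.vstack([z(a,380,220,100,65,460,299),z(b,195,340,135,88,460,300)]))
```

```text
(no output)
```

View pics/z1.png

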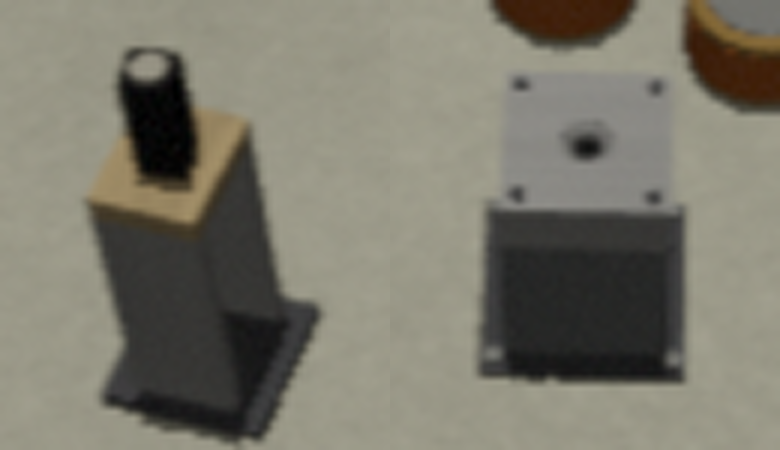

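View pics/z2.png

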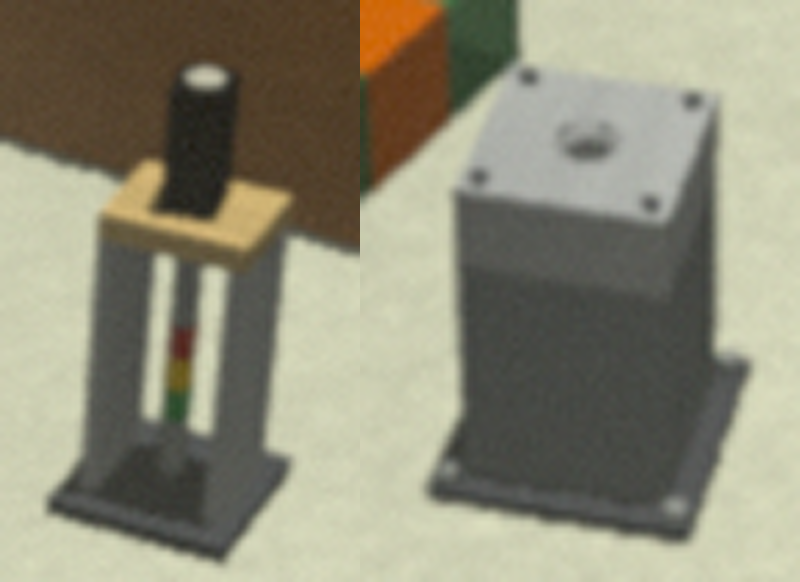

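View pics/z3.png

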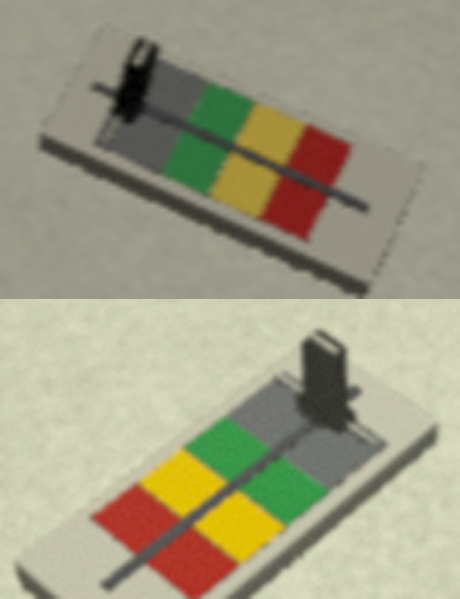

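```bash
cat > h.py <<'E'
import numpy as np
from bench import ctrl,get_image,camera_info
def ray(c,u,v):
    d=np.linalg.solve(c["intrinsics"],[u,v,1]); return -c["R"].T@c["t"], c["R"].T@d
def onz(c,p,z):
    o,d=ray(c,*p); return o+d*(z-o[2])/d[2]
def tri(l):
    A=np.zeros((3,3));b=np.zeros(3)
    for c,p in l:
        o,d=ray(c,*p); d=d/np.linalg.norm(d); M=np.eye(3)-np.outer(d,d); A+=M;b+=M@o
    return np.linalg.solve(A,b)
E
python3 - <<'E'
from h import *
np.set_printoptions(precision=4,suppress=True)
S=camera_info("scene");D=camera_info("side")
def both(n,p,q,z): print(n,tri([(S,p),(D,q)]),onz(S,p,z)[:2],onz(D,q,z)[:2])
s1=lambda x,y:(190+x/6-.5,145+y/6-.5)
s2=lambda x,y:(285+(x-390)/6-.5,205+y/6-.5)
d1=lambda x,y:(370+x/5.538-.5,145+y/5.543-.5)
d2=lambda x,y:(270+(x-360)/6.11-.5,225+y/6.467-.5)
s3=lambda x,y:(380+x/4.6-.5,220+y/4.6-.5)
d3=lambda x,y:(195+x/3.407-.5,340+(y-299)/3.41-.5)
both("dot",s1(150,65),d1(206,76),.196)
both("port",s2(587,140),d2(588,140),.115)
both("ptr",s3(145,42),d3(326,342),.066)
print("bolts S",[onz(S,s2(*p),.115)[:2] for p in[(520,83),(657,87),(654,197),(516,194)]])
print("bolts D",[onz(D,d2(*p),.115)[:2] for p in[(529,77),(693,101),(651,204),(479,177)]])
print("plate D",[onz(D,d1(*p),.140)[:2] for p in[(150,160),(292,195),(238,250),(102,213)]])
a=[onz(S,s3(*p),.016)[:2] for p in[(95,87),(368,209)]];b=[onz(D,d3(*p),.016)[:2] for p in[(356,390),(106,586)]]
for l in(a,b):print("slot",l,np.arctan2(*(l[1]-l[0])[::-1]))
print("fieldcorners S",[onz(S,s3(*p),.016)[:2] for p in[(160,60),(352,145),(308,241),(95,145)]])
print("field D",[onz(D,d3(*p),.016)[:2] for p in[(280,375),(92,516),(195,600),(385,443)]])
print(onz(S,(314,190),.044),onz(S,(347,200),.044),"bottles",tri([(S,(325,290)),(D,(206,217))]),tri([(S,(367,303)),(D,(173,240))]))
E
```

```text
dot [ 0.4881 -0.2823  0.1974] [ 0.4868 -0.2832] [ 0.4892 -0.2846]
port [0.5621 0.0146 0.1148] [0.562  0.0144] [0.562  0.0152]
ptr [0.4571 0.2362 0.0696] [0.4532 0.235 ] [0.4596 0.2349]
bolts S [array([ 0.5431, -0.0211]), array([0.5269, 0.0335]), array([0.5803, 0.0489]), array([ 0.5967, -0.0045])]
bolts D [array([ 0.5968, -0.0041]), array([ 0.5436, -0.0202]), array([0.5275, 0.0333]), array([0.5816, 0.0493])]
plate D [array([ 0.5196, -0.3076]), array([ 0.4574, -0.3094]), array([ 0.458 , -0.2565]), array([ 0.5172, -0.2565])]
slot [array([0.4563, 0.2146]), array([0.4889, 0.3787])] 1.3747389624406934
slot [array([0.4563, 0.2144]), array([0.4898, 0.3781])] 1.3687029612356454
fieldcorners S [array([0.4252, 0.2467]), array([0.4488, 0.3635]), array([0.5205, 0.35  ]), array([0.4958, 0.2233])]
field D [array([0.4957, 0.2256]), array([0.5212, 0.3488]), array([0.4497, 0.3633]), array([0.4246, 0.2372])]
[ 0.3924 -0.0499  0.044 ] [0.3973 0.0475 0.044 ] bottles [0.7468 0.0914 0.1646] [0.7481 0.1849 0.1642]
```

>>> carry_out([
  {"tx": 0.02, "ty": -0.01, "tz": -0.04, "rz": -0.1},
  {"tx": 0.06, "ty": -0.03, "tz": -0.05, "rz": -0.24},
  {"tx": 0.1, "ty": -0.055, "tz": -0.05, "rz": -0.38},
  {"tx": 0.14, "ty": -0.08, "tz": -0.05, "rz": -0.52},
  {"tx": 0.18, "ty": -0.105, "tz": -0.05, "rz": -0.66},
  {"tx": 0.22, "ty": -0.13, "tz": -0.05, "rz": -0.8},
  {"tx": 0.26, "ty": -0.155, "tz": -0.05, "rz": -0.94},
  {"tx": 0.3, "ty": -0.18, "tz": -0.05, "rz": -1.08},
  {"tx": 0.335, "ty": -0.2, "tz": -0.05, "rz": -1.212},
  {"tx": 0.3575, "ty": -0.213, "tz": -0.05, "rz": -1.212},
  {"tx": 0.3575, "ty": -0.213, "tz": -0.05, "rz": -1.212},
], grip_force=40)

```text
invalid input
```

```bash
cat >> h.py <<'E'
import cv2
from scipy.spatial.transform import Rotation as Ro
np.set_printoptions(precision=4,suppress=True)
def st():
    s=ctrl.get_state(); R=Ro.from_rotvec(s["tool_rot"]).as_matrix()
    print("t",s["time"],"p",s["position"],"x",R[:,0],"y",R[:,1],"z",R[:,2],"F",s["ft_force"],"w",s["grip_width"]); return s["position"],R
def pic(n,f):
    im=get_image(n)[:,:,::-1].copy(); cv2.imwrite("pics/"+f,im); return im
def to(P):
    p,R=st(); print("shift",R.T@(np.array(P)-p))
E
python3 - <<'E'
from h import *
to([.488,-.2832,.149]); pic("wrist","w1.png")
E
```

```text
t 0.15 p [ 0.228  -0.6082  0.2217] x [ 0.9363  0.3511 -0.0001] y [ 0.3511 -0.9363 -0.0015] z [-0.0006  0.0014 -1.    ] F [-0.3686 -0.0981  0.4152] w 1.004723992223915
shift [ 0.3576 -0.2129  0.073 ]
```

View pics/w1.png

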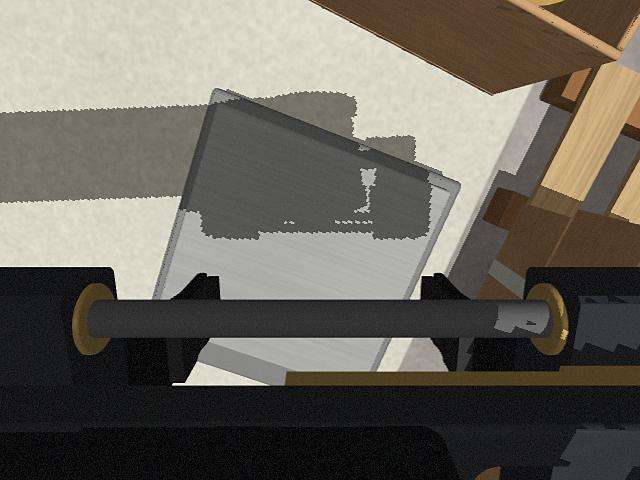

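The move was refused and the arm hasn't moved. All keys may be required, so I'll send full rows.

>>> carry_out([
  {"tx": 0.02, "ty": -0.01, "tz": -0.04, "rx": 0, "ry": 0, "rz": -0.1, "jaw": 1},
  {"tx": 0.06, "ty": -0.03, "tz": -0.05, "rx": 0, "ry": 0, "rz": -0.24, "jaw": 1},
  {"tx": 0.1, "ty": -0.055, "tz": -0.05, "rx": 0, "ry": 0, "rz": -0.38, "jaw": 1},
  {"tx": 0.14, "ty": -0.08, "tz": -0.05, "rx": 0, "ry": 0, "rz": -0.52, "jaw": 1},
  {"tx": 0.18, "ty": -0.105, "tz": -0.05, "rx": 0, "ry": 0, "rz": -0.66, "jaw": 1},
  {"tx": 0.22, "ty": -0.13, "tz": -0.05, "rx": 0, "ry": 0, "rz": -0.8, "jaw": 1},
  {"tx": 0.26, "ty": -0.155, "tz": -0.05, "rx": 0, "ry": 0, "rz": -0.94, "jaw": 1},
  {"tx": 0.3, "ty": -0.18, "tz": -0.05, "rx": 0, "ry": 0, "rz": -1.08, "jaw": 1},
  {"tx": 0.335, "ty": -0.2, "tz": -0.05, "rx": 0, "ry": 0, "rz": -1.212, "jaw": 1},
  {"tx": 0.3575, "ty": -0.213, "tz": -0.05, "rx": 0, "ry": 0, "rz": -1.212, "jaw": 1},
  {"tx": 0.3575, "ty": -0.213, "tz": -0.05, "rx": 0, "ry": 0, "rz": -1.212, "jaw": 1},
], grip_force=40)

```text
time: 1.58
position: [0.4895, -0.2812, 0.2725]
tool_rot: [-2.216, -2.227, -0.001]
ft_force: [0.2, -0.6, -0.4]
grip_width: 0.996
```

Run:
```python
from h import *
to([.488,-.2832,.149]); pic("wrist","w1.png")
```

```text
t 1.575 p [ 0.4895 -0.2812  0.2725] x [-0.0048  1.      0.0008] y [1.     0.0048 0.0004] z [ 0.0003  0.0008 -1.    ] F [ 0.2339 -0.6046 -0.4102] w 0.996120953478124
shift [-0.0021 -0.0015  0.1235]
```

View pics/w1.png

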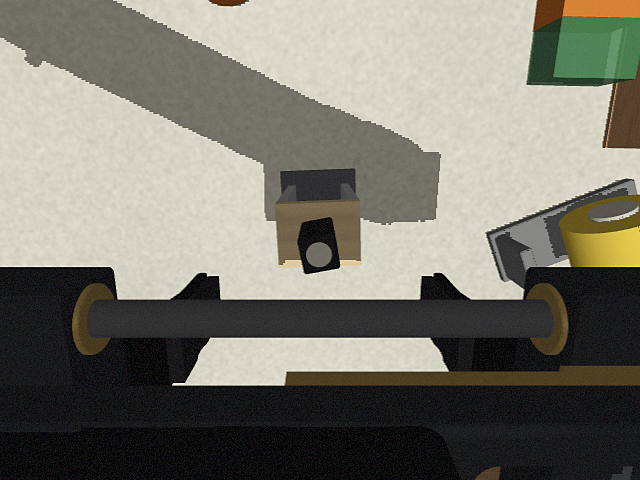

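Run:
```python
from h import *
im=cv2.imread("pics/w1.png")
cv2.imwrite("pics/w1z.png",cv2.resize(im[210:280,275:365],(720,560),interpolation=cv2.INTER_CUBIC))
c=camera_info("wrist"); print(onz(c,(319,254),.196),onz(c,(304,273),.196),onz(c,(340,268),.196))
```

```text
[ 0.4875 -0.2858  0.196 ] [ 0.478  -0.2984  0.196 ] [ 0.5007 -0.295   0.196 ]
```

View pics/w1z.png

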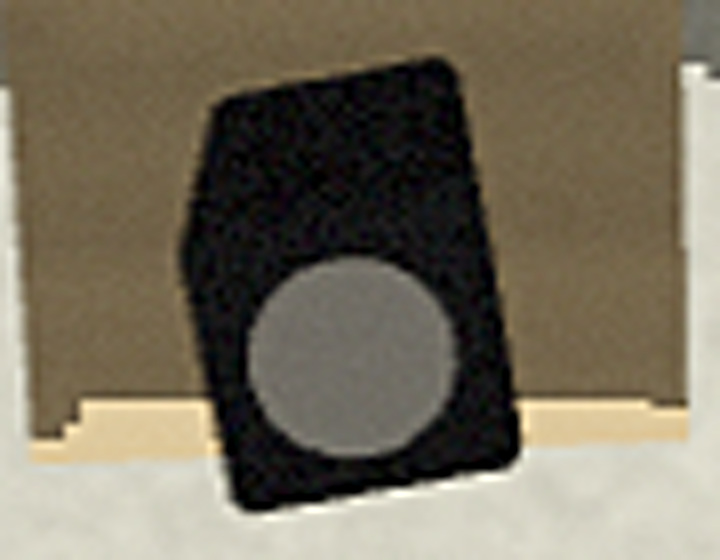

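The rod's white dot sits at pixel (319,254). Its grip is turned about +0.17 rad from world x. I'll align the jaws, descend and grip.

>>> carry_out([
  {"tx": -0.003, "ty": -0.0015, "tz": 0.02, "rx": 0, "ry": 0, "rz": -0.165, "jaw": 1},
  {"tx": -0.003, "ty": -0.0015, "tz": 0.06, "rx": 0, "ry": 0, "rz": -0.165, "jaw": 1},
  {"tx": -0.003, "ty": -0.0015, "tz": 0.1, "rx": 0, "ry": 0, "rz": -0.165, "jaw": 1},
  {"tx": -0.003, "ty": -0.0015, "tz": 0.123, "rx": 0, "ry": 0, "rz": -0.165, "jaw": 1},
  {"tx": -0.003, "ty": -0.0015, "tz": 0.123, "rx": 0, "ry": 0, "rz": -0.165, "jaw": 0.2},
  {"tx": -0.003, "ty": -0.0015, "tz": 0.123, "rx": 0, "ry": 0, "rz": -0.165, "jaw": 0.1},
  {"tx": -0.003, "ty": -0.0015, "tz": 0.123, "rx": 0, "ry": 0, "rz": -0.165, "jaw": 0.1},
  {"tx": -0.003, "ty": -0.0015, "tz": 0.123, "rx": 0, "ry": 0, "rz": -0.165, "jaw": 0.1},
  {"tx": -0.003, "ty": -0.0015, "tz": 0.123, "rx": 0, "ry": 0, "rz": -0.165, "jaw": 0.1},
  {"tx": -0.003, "ty": -0.0015, "tz": 0.123, "rx": 0, "ry": 0, "rz": -0.165, "jaw": 0.1},
], grip_force=50)

```text
time: 2.88
position: [0.4867, -0.2867, 0.1497]
tool_rot: [2.03, 2.397, -0.0]
ft_force: [1.0, 0.6, -0.2]
grip_width: 0.401
```

Run:
```python
from h import *
st()
```

```text
t 2.875 p [ 0.4867 -0.2867  0.1497] x [-0.1644  0.9864 -0.0003] y [0.9864 0.1644 0.0001] z [ 0.0001 -0.0002 -1.    ] F [ 1.009   0.6051 -0.1819] w 0.40060233747765095
```

>>> carry_out([
  {"tx": 0, "ty": 0, "tz": 0, "rx": 0, "ry": 0, "rz": 0, "jaw": 0.1},
  {"tx": 0, "ty": 0, "tz": 0, "rx": 0, "ry": 0, "rz": 0, "jaw": 0.1},
  {"tx": 0, "ty": 0, "tz": 0, "rx": 0, "ry": 0, "rz": 0, "jaw": 0.1},
  {"tx": 0, "ty": 0, "tz": 0, "rx": 0, "ry": 0, "rz": 0, "jaw": 0.1},
])

```text
time: 3.38
position: [0.4868, -0.2866, 0.1496]
tool_rot: [2.031, 2.397, 0.0]
ft_force: [1.3, -0.2, -0.4]
grip_width: 0.274
```

Run:
```python
from h import *
st()
```

```text
t 3.375 p [ 0.4868 -0.2866  0.1496] x [-0.1644  0.9864 -0.0001] y [0.9864 0.1644 0.0002] z [ 0.0002 -0.0001 -1.    ] F [ 1.2817 -0.2294 -0.4181] w 0.2741097907870706
```

>>> carry_out([
  {"tx": 0, "ty": 0, "tz": -0.01, "rx": 0, "ry": 0, "rz": 0, "jaw": 0.1},
  {"tx": 0, "ty": 0, "tz": -0.03, "rx": 0, "ry": 0, "rz": 0, "jaw": 0.1},
  {"tx": 0, "ty": 0, "tz": -0.05, "rx": 0, "ry": 0, "rz": 0, "jaw": 0.1},
  {"tx": 0, "ty": 0, "tz": -0.075, "rx": 0, "ry": 0, "rz": 0, "jaw": 0.1},
  {"tx": 0, "ty": 0, "tz": -0.1, "rx": 0, "ry": 0, "rz": 0, "jaw": 0.1},
  {"tx": 0, "ty": 0, "tz": -0.13, "rx": 0, "ry": 0, "rz": 0, "jaw": 0.1},
  {"tx": 0, "ty": 0, "tz": -0.15, "rx": 0, "ry": 0, "rz": 0, "jaw": 0.1},
  {"tx": 0, "ty": 0, "tz": -0.16, "rx": 0, "ry": 0, "rz": 0, "jaw": 0.1},
  {"tx": 0, "ty": 0, "tz": -0.16, "rx": 0, "ry": 0, "rz": 0, "jaw": 0.1},
])

```text
time: 4.5
position: [0.4868, -0.2867, 0.3101]
tool_rot: [2.03, 2.396, -0.0]
ft_force: [-0.0, 0.0, -1.6]
grip_width: 0.273
```

Run:
```python
from h import *
to([.5555,.0146,.285])
```

```text
t 4.5 p [ 0.4868 -0.2867  0.3101] x [-0.1642  0.9864 -0.0007] y [0.9864 0.1642 0.0005] z [ 0.0006 -0.0006 -1.    ] F [-0.0461  0.0216 -1.5664] w 0.27302770825669936
shift [0.286  0.1173 0.0249]
```

>>> carry_out([
  {"tx": 0.015, "ty": 0.006, "tz": 0, "rx": 0, "ry": 0, "rz": 0, "jaw": 0.1},
  {"tx": 0.04, "ty": 0.017, "tz": 0, "rx": 0, "ry": 0, "rz": 0, "jaw": 0.1},
  {"tx": 0.075, "ty": 0.032, "tz": 0, "rx": 0, "ry": 0, "rz": 0, "jaw": 0.1},
  {"tx": 0.11, "ty": 0.048, "tz": 0, "rx": 0, "ry": 0, "rz": 0, "jaw": 0.1},
  {"tx": 0.145, "ty": 0.063, "tz": 0, "rx": 0, "ry": 0, "rz": 0, "jaw": 0.1},
  {"tx": 0.18, "ty": 0.078, "tz": 0, "rx": 0, "ry": 0, "rz": 0, "jaw": 0.1},
  {"tx": 0.215, "ty": 0.093, "tz": 0, "rx": 0, "ry": 0, "rz": 0, "jaw": 0.1},
  {"tx": 0.245, "ty": 0.107, "tz": 0, "rx": 0, "ry": 0, "rz": 0, "jaw": 0.1},
  {"tx": 0.27, "ty": 0.118, "tz": 0, "rx": 0, "ry": 0, "rz": 0, "jaw": 0.1},
  {"tx": 0.285, "ty": 0.124, "tz": 0.01, "rx": 0, "ry": 0, "rz": 0, "jaw": 0.1},
  {"tx": 0.285, "ty": 0.124, "tz": 0.02, "rx": 0, "ry": 0, "rz": 0, "jaw": 0.1},
  {"tx": 0.285, "ty": 0.124, "tz": 0.02, "rx": 0, "ry": 0, "rz": 0, "jaw": 0.1},
])

```text
time: 6.0
position: [0.5611, 0.0133, 0.2877]
tool_rot: [-2.032, -2.394, 0.004]
ft_force: [-0.2, -0.2, -0.6]
grip_width: 0.273
```

Run:
```python
from h import *
p,R=st()
a=pic("scene","s2.png");b=pic("side","d2.png");pic("wrist","w2.png")
P=p-np.array([0,0,.139])
ims=[]
for n,i in(("scene",a),("side",b)):
    c=camera_info(n)
    q=c["R"]@P+c["t"];q=c["intrinsics"]@q;q=q[:2]/q[2];x,y=int(q[0]),int(q[1]);print(n,"tip pred",q,"origin",x-33,y-60)
    ims.append(cv2.resize(i[y-60:y+40,x-33:x+33],(396,600),interpolation=cv2.INTER_CUBIC))
cv2.imwrite("pics/z4.png",np.hstack(ims))
```

```text
t 6.0 p [0.5611 0.0133 0.2877] x [-0.1626  0.9867 -0.0004] y [ 0.9867  0.1626 -0.0033] z [-0.0032 -0.0009 -1.    ] F [-0.1653 -0.1788 -0.6236] w 0.27287450807636554
scene tip pred [317.1838 219.2852] origin 284 159
side tip pred [307.4863 231.5118] origin 274 171
```

View pics/z4.png

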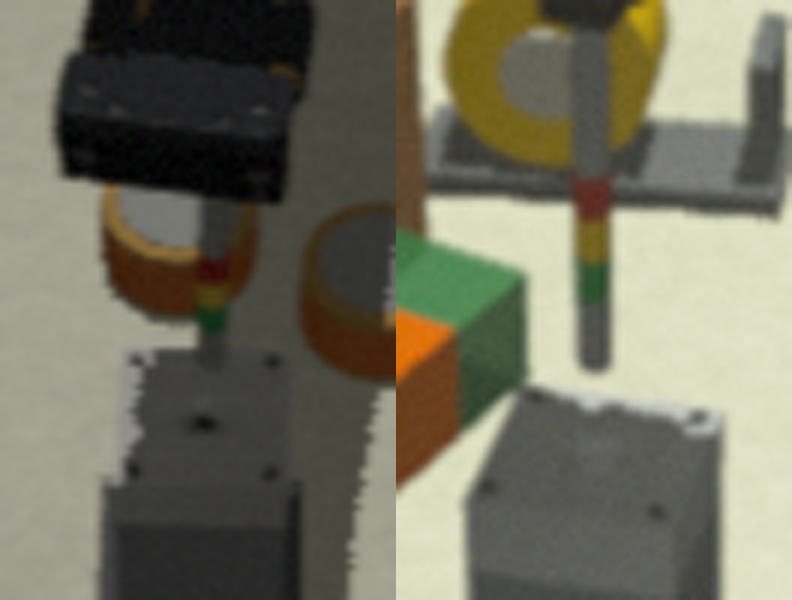

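View pics/w2.png

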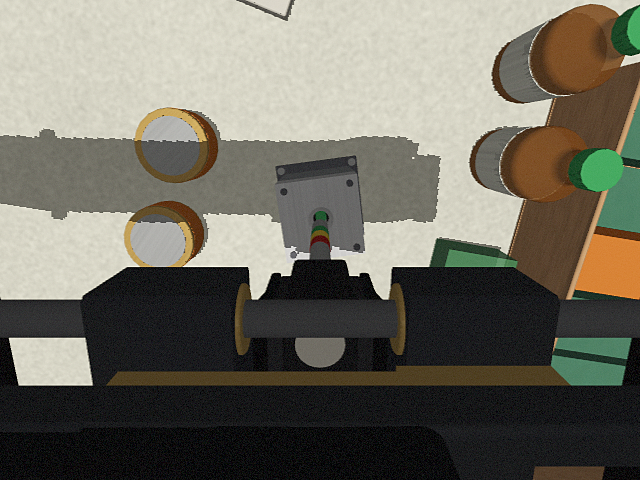

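Run:
```python
from h import *
S=camera_info("scene");D=camera_info("side")
s=lambda x,y:(284+x/6-.5,159+y/6-.5); d=lambda x,y:(274+(x-396)/6-.5,171+y/6-.5)
for n,a,b in(("g",(211,319),(594,284)),("y",(211.5,296),(593,242)),("r",(212.5,272),(591.5,198)),("tip",(211.5,360),(594.5,362)),("up",(214,215),(590,100))):
    print(n,tri([(S,s(*a)),(D,d(*b))]))
b=[onz(D,d(*p),.115) for p in[(535,397),(699,418),(657,512),(487,487)]]
a=[onz(S,s(*p),.115) for p in[(136,360),(274,361),(270,473),(134,469)]]
print(np.mean(a,0),np.mean(b,0), onz(S,s(203,422),.115))
```

```text
g [0.5614 0.0164 0.1812]
y [0.5618 0.0163 0.1965]
r [0.5622 0.0165 0.2123]
tip [0.5607 0.0171 0.1527]
up [0.5624 0.0165 0.247 ]
[0.5614 0.0144 0.115 ] [0.5628 0.0148 0.115 ] [0.5648 0.0153 0.115 ]
```

Run:
```python
from h import *
c=camera_info("wrist")
b=[onz(c,p,.115) for p in[(284,192),(349.5,183),(357,247),(293.5,254.5)]];print(np.array(b),np.mean(b,0))
p,R=st()
im=cv2.imread("pics/w2.png");cv2.imwrite("pics/w2z.png",cv2.resize(im[150:290,250:390],(600,600),interpolation=cv2.INTER_CUBIC))
for z in(.15,.165,.181,.196,.212): # axis pixel predicted if rod on tool axis
    q=c["intrinsics"]@(c["R"]@np.array([p[0],p[1],z])+c["t"]);print(z,q[:2]/q[2])
```

```text
[[ 0.5279  0.0323  0.115 ]
 [ 0.5815  0.0489  0.115 ]
 [ 0.5981 -0.0051  0.115 ]
 [ 0.544  -0.021   0.115 ]] [0.5629 0.0138 0.115 ]
t 6.15 p [0.5621 0.0134 0.2895] x [-0.1621  0.9868 -0.0005] y [ 0.9868  0.1621 -0.0002] z [-0.0001 -0.0006 -1.    ] F [-0.8339  0.7916 -0.0828] w 0.26998074825727897
0.15 [320.1152 228.619 ]
0.165 [320.1233 232.9178]
0.181 [320.133  237.9971]
0.196 [320.143  243.3001]
0.212 [320.1551 249.6396]
```

View pics/w2z.png

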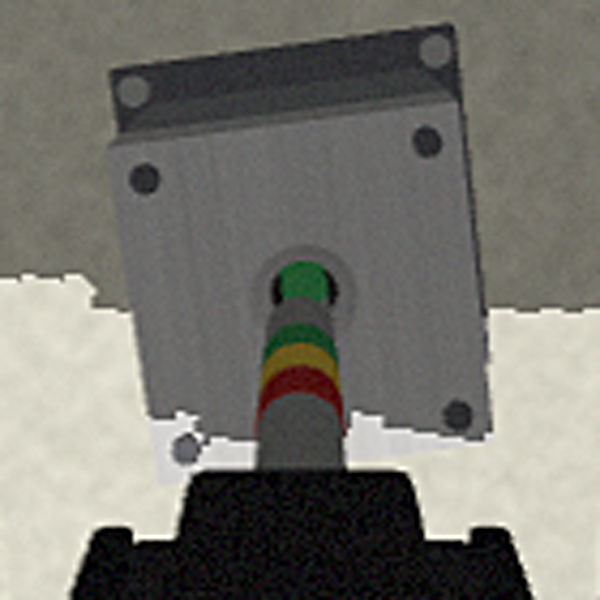

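Run:
```python
from h import *
from scipy.optimize import least_squares
c=camera_info("wrist"); p,R=st()
im=cv2.imread("pics/w2.png"); 
for r in range(205,262): print(r,im[r,319:322].mean(0).astype(int),end=' ')
rows=150+np.array([325,347,370,393])/600*140-.5; h=[.03,.045,.06,.075]
def pr(P):
    q=c["intrinsics"]@(c["R"]@P+c["t"]);return q[:2]/q[2]
X=R[:,0]
def f(v): return [pr(p*[1,1,0]+X*(v[0]+.006)+[0,0,v[1]+k])[1]-r for k,r in zip(h,rows)]
s=least_squares(f,[0,.148],x_scale=.001);print(s.x,s.fun)
for tz in(.142,.145,.149):
    s=least_squares(lambda w:f([w[0],tz]),[0],x_scale=.001);print(tz,s.x,s.fun)
```

```text
t 6.15 p [0.5621 0.0134 0.2895] x [-0.1621  0.9868 -0.0005] y [ 0.9868  0.1621 -0.0002] z [-0.0001 -0.0006 -1.    ] F [-0.8339  0.7916 -0.0828] w 0.26998074825727897
205 [103 103 105] 206 [103 104 105] 207 [88 89 90] 208 [83 85 86] 209 [87 87 89] 210 [94 90 99] 211 [35 83 19] 212 [44 85 30] 213 [47 86 35] 214 [48 87 30] 215 [48 88 36] 216 [49 85 34] 217 [45 87 33] 218 [42 89 29] 219 [61 69 60] 220 [66 65 69] 221 [70 71 71] 222 [66 69 68] 223 [66 69 69] 224 [70 69 72] 225 [52 68 50] 226 [33 65 18] 227 [37 69 26] 228 [36 67 25] 229 [36 63 12] 230 [ 22  85 106] 231 [ 25  86 106] 232 [ 31  87 104] 233 [ 26  88 103] 234 [ 25  94 105] 235 [25 37 86] 236 [22 18 79] 237 [18 21 79] 238 [11 12 77] 239 [17 20 79] 240 [11 15 78] 241 [39 39 88] 242 [71 76 65] 243 [68 69 66] 244 [67 70 68] 245 [67 69 67] 246 [66 68 68] 247 [68 71 70] 248 [65 69 68] 249 [68 71 70] 250 [65 67 66] 251 [67 68 68] 252 [68 70 69] 253 [68 69 68] 254 [64 66 66] 255 [66 68 69] 256 [66 67 67] 257 [66 68 67] 258 [72 73 74] 259 [41 37 40] 260 [17 15 20] 261 [14  8 12] [0.0032 0.1526] [ 0.2628 -0.182  -0.306   0.2285]
0.142 [0.0008] [ 0.5797 -0.0362 -0.3743 -0.1091]
0.145 [0.0015] [ 0.493  -0.0759 -0.3553 -0.0166]
0.149 [0.0024] [ 0.374  -0.1306 -0.3297  0.1101]
```

>>> carry_out([
  {"tx": -0.0019, "ty": 0.0003, "tz": 0.005, "rx": 0, "ry": 0, "rz": 0, "jaw": 0.1},
  {"tx": -0.0019, "ty": 0.0003, "tz": 0.01, "rx": 0, "ry": 0, "rz": 0, "jaw": 0.1},
  {"tx": -0.0019, "ty": 0.0003, "tz": 0.017, "rx": 0, "ry": 0, "rz": 0, "jaw": 0.1},
  {"tx": -0.0019, "ty": 0.0003, "tz": 0.023, "rx": 0, "ry": 0, "rz": 0, "jaw": 0.1},
  {"tx": -0.0019, "ty": 0.0003, "tz": 0.028, "rx": 0, "ry": 0, "rz": 0, "jaw": 0.1},
  {"tx": -0.0019, "ty": 0.0003, "tz": 0.028, "rx": 0, "ry": 0, "rz": 0, "jaw": 0.1},
  {"tx": -0.0019, "ty": 0.0003, "tz": 0.028, "rx": 0, "ry": 0, "rz": 0, "jaw": 0.1},
], grip_force=60)

```text
time: 7.02
position: [0.5629, 0.0131, 0.2617]
tool_rot: [2.031, 2.397, 0.0]
ft_force: [-0.4, 0.6, 0.5]
grip_width: 0.273
```

Run:
```python
from h import *
p,R=st()
a=pic("scene","s3.png");b=pic("side","d3.png");w=pic("wrist","w3.png")
cv2.imwrite("pics/z5.png",np.hstack([cv2.resize(a[180:280,285:351],(396,600),interpolation=3),cv2.resize(b[190:290,274:340],(396,600),interpolation=3)]))
cv2.imwrite("pics/w3z.png",cv2.resize(w[150:290,250:390],(600,600),interpolation=cv2.INTER_CUBIC))
```

```text
t 7.025 p [0.5629 0.0131 0.2617] x [-0.1643  0.9864 -0.0001] y [0.9864 0.1643 0.0003] z [ 0.0003 -0.0001 -1.    ] F [-0.3847  0.5805  0.4811] w 0.2730137301062426
```

View pics/z5.png

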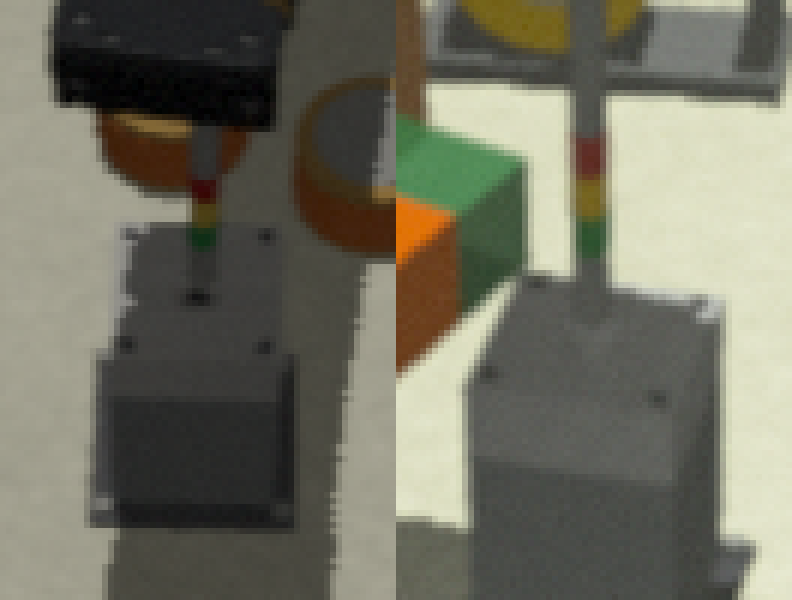

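View pics/w3z.png

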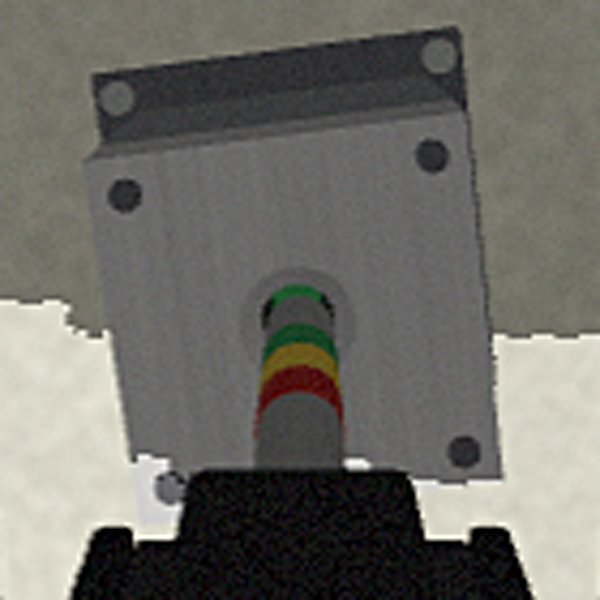

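Run:
```python
from h import *
S=camera_info("scene");D=camera_info("side")
s=lambda x,y:(285+x/6-.5,180+y/6-.5); d=lambda x,y:(274+(x-396)/6-.5,190+y/6-.5)
for n,a,b in(("g",(203,238),(592,237)),("y",(203.5,215),(591,197)),("r",(204.5,190),(590,156))): print(n,tri([(S,s(*a)),(D,d(*b))]))
print(np.mean([onz(D,d(*p),.115) for p in[(537,283),(700,302),(657,398),(488,373)]],0),np.mean([onz(S,s(*p),.115) for p in[(129,233),(266,237),(265,347),(125,344)]],0))
```

```text
g [0.5632 0.0162 0.1547]
y [0.5633 0.0162 0.1699]
r [0.5631 0.0165 0.1856]
[0.5627 0.0143 0.115 ] [0.5618 0.014  0.115 ]
```

>>> carry_out([
  {"tx": -0.002, "ty": -0.0005, "tz": 0.0, "rx": 0, "ry": 0, "rz": 0, "jaw": 0.1},
  {"tx": -0.002, "ty": -0.0005, "tz": 0.002, "rx": 0, "ry": 0, "rz": 0, "jaw": 0.1},
  {"tx": -0.002, "ty": -0.0005, "tz": 0.004, "rx": 0, "ry": 0, "rz": 0, "jaw": 0.1},
  {"tx": -0.002, "ty": -0.0005, "tz": 0.006, "rx": 0, "ry": 0, "rz": 0, "jaw": 0.1},
  {"tx": -0.002, "ty": -0.0005, "tz": 0.008, "rx": 0, "ry": 0, "rz": 0, "jaw": 0.1},
  {"tx": -0.002, "ty": -0.0005, "tz": 0.01, "rx": 0, "ry": 0, "rz": 0, "jaw": 0.1},
  {"tx": -0.002, "ty": -0.0005, "tz": 0.011, "rx": 0, "ry": 0, "rz": 0, "jaw": 0.1},
  {"tx": -0.002, "ty": -0.0005, "tz": 0.012, "rx": 0, "ry": 0, "rz": 0, "jaw": 0.1},
])

```text
time: 8.18
position: [0.5626, 0.011, 0.2495]
tool_rot: [2.031, 2.397, -0.0]
ft_force: [0.3, -0.3, 0.1]
grip_width: 0.273
```

Run:
```python
from h import *
st()
```

```text
t 8.175 p [0.5626 0.011  0.2495] x [-0.1643  0.9864 -0.0001] y [ 0.9864  0.1643 -0.    ] z [ 0.     -0.0001 -1.    ] F [ 0.28   -0.3301  0.1004] w 0.2728022352861958
```

>>> carry_out([
  {"tx": 0, "ty": 0, "tz": 0.002, "rx": 0, "ry": 0, "rz": 0, "jaw": 0.1},
  {"tx": 0, "ty": 0, "tz": 0.003, "rx": 0, "ry": 0, "rz": 0, "jaw": 0.1},
  {"tx": 0, "ty": 0, "tz": 0.004, "rx": 0, "ry": 0, "rz": 0, "jaw": 0.1},
  {"tx": 0, "ty": 0, "tz": 0.005, "rx": 0, "ry": 0, "rz": 0, "jaw": 0.1},
  {"tx": 0, "ty": 0, "tz": 0.006, "rx": 0, "ry": 0, "rz": 0, "jaw": 0.1},
  {"tx": 0, "ty": 0, "tz": 0.006, "rx": 0, "ry": 0, "rz": 0, "jaw": 0.1},
])

```text
time: 8.93
position: [0.5625, 0.011, 0.2434]
tool_rot: [-2.031, -2.397, 0.0]
ft_force: [-0.4, 0.0, -0.5]
grip_width: 0.271
```

Run:
```python
from h import *
st()
```

```text
t 8.925 p [0.5625 0.011  0.2434] x [-0.1643  0.9864 -0.    ] y [ 0.9864  0.1643 -0.0002] z [-0.0002 -0.0001 -1.    ] F [-0.3846  0.0251 -0.4997] w 0.27114590275046985
```

>>> carry_out([
  {"tx": 0, "ty": 0, "tz": 0.001, "rx": 0, "ry": 0, "rz": 0, "jaw": 0.1},
  {"tx": 0, "ty": 0, "tz": 0.002, "rx": 0, "ry": 0, "rz": 0, "jaw": 0.1},
  {"tx": 0, "ty": 0, "tz": 0.003, "rx": 0, "ry": 0, "rz": 0, "jaw": 0.1},
  {"tx": 0, "ty": 0, "tz": 0.004, "rx": 0, "ry": 0, "rz": 0, "jaw": 0.1},
  {"tx": 0, "ty": 0, "tz": 0.005, "rx": 0, "ry": 0, "rz": 0, "jaw": 0.1},
  {"tx": 0, "ty": 0, "tz": 0.006, "rx": 0, "ry": 0, "rz": 0, "jaw": 0.1},
])

```text
time: 9.68
position: [0.5629, 0.0111, 0.2386]
tool_rot: [2.03, 2.396, 0.001]
ft_force: [-1.1, 0.4, 7.7]
grip_width: 0.277
```

Run:
```python
from h import *
st()
```

```text
t 9.675 p [0.5629 0.0111 0.2386] x [-0.1643  0.9864 -0.0005] y [0.9864 0.1643 0.0011] z [ 0.0012 -0.0003 -1.    ] F [-1.0698  0.4205  7.7462] w 0.276728788211098
```

>>> carry_out([
  {"tx": 0, "ty": 0, "tz": 0.001, "rx": 0, "ry": 0, "rz": 0, "jaw": 0.1},
  {"tx": 0, "ty": 0, "tz": 0.002, "rx": 0, "ry": 0, "rz": 0, "jaw": 0.1},
  {"tx": 0, "ty": 0, "tz": 0.003, "rx": 0, "ry": 0, "rz": 0, "jaw": 0.1},
  {"tx": 0, "ty": 0, "tz": 0.004, "rx": 0, "ry": 0, "rz": 0, "jaw": 0.1},
  {"tx": 0, "ty": 0, "tz": 0.005, "rx": 0, "ry": 0, "rz": 0, "jaw": 0.1},
  {"tx": 0, "ty": 0, "tz": 0.006, "rx": 0, "ry": 0, "rz": 0, "jaw": 0.1},
  {"tx": 0, "ty": 0, "tz": 0.007, "rx": 0, "ry": 0, "rz": 0, "jaw": 0.1},
  {"tx": 0, "ty": 0, "tz": 0.008, "rx": 0, "ry": 0, "rz": 0, "jaw": 0.1},
])

```text
time: 10.68
position: [0.5633, 0.0109, 0.2311]
tool_rot: [2.03, 2.395, 0.001]
ft_force: [-1.0, -0.5, 3.8]
grip_width: 0.27
```

Run:
```python
from h import *
st()
```

```text
t 10.675 p [0.5633 0.0109 0.2311] x [-0.1642  0.9864 -0.001 ] y [0.9864 0.1642 0.002 ] z [ 0.0022 -0.0006 -1.    ] F [-1.0106 -0.4893  3.8487] w 0.2703355473121867
```

>>> carry_out([
  {"tx": 0, "ty": 0, "tz": 0.0015, "rx": 0, "ry": 0, "rz": 0, "jaw": 0.1},
  {"tx": 0, "ty": 0, "tz": 0.003, "rx": 0, "ry": 0, "rz": 0, "jaw": 0.1},
  {"tx": 0, "ty": 0, "tz": 0.0045, "rx": 0, "ry": 0, "rz": 0, "jaw": 0.1},
  {"tx": 0, "ty": 0, "tz": 0.005, "rx": 0, "ry": 0, "rz": 0, "jaw": 0.1},
])

```text
time: 11.18
position: [0.5632, 0.0109, 0.2258]
tool_rot: [2.03, 2.395, 0.001]
ft_force: [-0.1, -0.3, 6.1]
grip_width: 0.274
```

>>> carry_out([
  {"tx": 0, "ty": 0, "tz": 0.0015, "rx": 0, "ry": 0, "rz": 0, "jaw": 0.1},
  {"tx": 0, "ty": 0, "tz": 0.0025, "rx": 0, "ry": 0, "rz": 0, "jaw": 0.1},
])

```text
time: 11.42
position: [0.5633, 0.011, 0.2236]
tool_rot: [2.029, 2.395, 0.001]
ft_force: [-1.2, 0.3, 4.9]
grip_width: 0.274
```

>>> carry_out([
  {"tx": 0, "ty": 0, "tz": 0.0015, "rx": 0, "ry": 0, "rz": 0, "jaw": 0.1},
  {"tx": 0, "ty": 0, "tz": 0.0025, "rx": 0, "ry": 0, "rz": 0, "jaw": 0.1},
])

```text
time: 11.68
position: [0.5633, 0.0109, 0.221]
tool_rot: [2.03, 2.395, 0.001]
ft_force: [-1.7, 0.0, 6.0]
grip_width: 0.272
```

>>> carry_out([
  {"tx": 0, "ty": 0, "tz": 0.0015, "rx": 0, "ry": 0, "rz": 0, "jaw": 0.1},
  {"tx": 0, "ty": 0, "tz": 0.0025, "rx": 0, "ry": 0, "rz": 0, "jaw": 0.1},
])

```text
time: 11.92
position: [0.5633, 0.0109, 0.2186]
tool_rot: [2.03, 2.395, 0.001]
ft_force: [-0.8, -0.3, 5.5]
grip_width: 0.272
```

>>> carry_out([
  {"tx": 0, "ty": 0, "tz": 0.0015, "rx": 0, "ry": 0, "rz": 0, "jaw": 0.1},
  {"tx": 0, "ty": 0, "tz": 0.0025, "rx": 0, "ry": 0, "rz": 0, "jaw": 0.1},
])

```text
time: 12.18
position: [0.5633, 0.0109, 0.216]
tool_rot: [2.03, 2.395, 0.001]
ft_force: [-0.3, 0.4, 6.1]
grip_width: 0.272
```

>>> carry_out([
  {"tx": 0, "ty": 0, "tz": 0.0015, "rx": 0, "ry": 0, "rz": 0, "jaw": 0.1},
  {"tx": 0, "ty": 0, "tz": 0.0025, "rx": 0, "ry": 0, "rz": 0, "jaw": 0.1},
])

```text
time: 12.42
position: [0.5633, 0.0109, 0.2135]
tool_rot: [2.03, 2.395, 0.001]
ft_force: [-0.4, -0.2, 5.2]
grip_width: 0.273
```

>>> carry_out([
  {"tx": 0, "ty": 0, "tz": 0.0015, "rx": 0, "ry": 0, "rz": 0, "jaw": 0.1},
  {"tx": 0, "ty": 0, "tz": 0.0025, "rx": 0, "ry": 0, "rz": 0, "jaw": 0.1},
])

```text
time: 12.68
position: [0.5633, 0.0109, 0.211]
tool_rot: [2.03, 2.395, 0.001]
ft_force: [-1.3, -0.6, 4.8]
grip_width: 0.269
```

>>> carry_out([
  {"tx": 0, "ty": 0, "tz": 0.0015, "rx": 0, "ry": 0, "rz": 0, "jaw": 0.1},
  {"tx": 0, "ty": 0, "tz": 0.0025, "rx": 0, "ry": 0, "rz": 0, "jaw": 0.1},
])

```text
time: 12.92
position: [0.5633, 0.0109, 0.2084]
tool_rot: [2.03, 2.395, 0.001]
ft_force: [-1.0, -0.7, 4.6]
grip_width: 0.27
```

>>> carry_out([
  {"tx": 0, "ty": 0, "tz": 0.0015, "rx": 0, "ry": 0, "rz": 0, "jaw": 0.1},
  {"tx": 0, "ty": 0, "tz": 0.0025, "rx": 0, "ry": 0, "rz": 0, "jaw": 0.1},
])

```text
time: 13.18
position: [0.5633, 0.0109, 0.206]
tool_rot: [2.03, 2.395, 0.001]
ft_force: [-2.2, -0.9, 4.6]
grip_width: 0.268
```

>>> carry_out([
  {"tx": 0, "ty": 0, "tz": 0.0015, "rx": 0, "ry": 0, "rz": 0, "jaw": 0.1},
  {"tx": 0, "ty": 0, "tz": 0.0025, "rx": 0, "ry": 0, "rz": 0, "jaw": 0.1},
])

```text
time: 13.42
position: [0.5633, 0.0108, 0.2033]
tool_rot: [2.03, 2.395, 0.001]
ft_force: [-1.7, -0.2, 6.7]
grip_width: 0.27
```

>>> carry_out([
  {"tx": 0, "ty": 0, "tz": 0.0015, "rx": 0, "ry": 0, "rz": 0, "jaw": 0.1},
  {"tx": 0, "ty": 0, "tz": 0.0025, "rx": 0, "ry": 0, "rz": 0, "jaw": 0.1},
])

```text
time: 13.68
position: [0.5634, 0.0109, 0.201]
tool_rot: [2.03, 2.395, 0.001]
ft_force: [-0.0, -0.2, 5.0]
grip_width: 0.272
```

>>> carry_out([
  {"tx": 0, "ty": 0, "tz": 0.0015, "rx": 0, "ry": 0, "rz": 0, "jaw": 0.1},
  {"tx": 0, "ty": 0, "tz": 0.0025, "rx": 0, "ry": 0, "rz": 0, "jaw": 0.1},
])

```text
time: 13.92
position: [0.5633, 0.0109, 0.1983]
tool_rot: [2.03, 2.395, 0.001]
ft_force: [-0.5, 0.2, 6.7]
grip_width: 0.275
```

>>> carry_out([
  {"tx": 0, "ty": 0, "tz": 0.0015, "rx": 0, "ry": 0, "rz": 0, "jaw": 0.1},
  {"tx": 0, "ty": 0, "tz": 0.0025, "rx": 0, "ry": 0, "rz": 0, "jaw": 0.1},
])

```text
time: 14.18
position: [0.5633, 0.0109, 0.1958]
tool_rot: [2.03, 2.395, 0.001]
ft_force: [-1.2, 0.1, 5.1]
grip_width: 0.27
```

>>> carry_out([
  {"tx": 0, "ty": 0, "tz": 0.0015, "rx": 0, "ry": 0, "rz": 0, "jaw": 0.1},
  {"tx": 0, "ty": 0, "tz": 0.0025, "rx": 0, "ry": 0, "rz": 0, "jaw": 0.1},
])

```text
time: 14.42
position: [0.5633, 0.0109, 0.1933]
tool_rot: [2.03, 2.395, 0.001]
ft_force: [-0.7, 0.0, 5.9]
grip_width: 0.271
```

>>> carry_out([
  {"tx": 0, "ty": 0, "tz": 0.0015, "rx": 0, "ry": 0, "rz": 0, "jaw": 0.1},
  {"tx": 0, "ty": 0, "tz": 0.0025, "rx": 0, "ry": 0, "rz": 0, "jaw": 0.1},
])

```text
time: 14.68
position: [0.5633, 0.0109, 0.1908]
tool_rot: [2.03, 2.395, 0.001]
ft_force: [-1.1, -0.8, 6.1]
grip_width: 0.269
```

>>> carry_out([
  {"tx": 0, "ty": 0, "tz": 0.0015, "rx": 0, "ry": 0, "rz": 0, "jaw": 0.1},
  {"tx": 0, "ty": 0, "tz": 0.0025, "rx": 0, "ry": 0, "rz": 0, "jaw": 0.1},
])

```text
time: 14.92
position: [0.5633, 0.0109, 0.1883]
tool_rot: [2.03, 2.395, 0.001]
ft_force: [-1.2, 0.0, 5.9]
grip_width: 0.271
```

>>> carry_out([
  {"tx": 0, "ty": 0, "tz": 0.0015, "rx": 0, "ry": 0, "rz": 0, "jaw": 0.1},
  {"tx": 0, "ty": 0, "tz": 0.0025, "rx": 0, "ry": 0, "rz": 0, "jaw": 0.1},
])

```text
time: 15.18
position: [0.5633, 0.0109, 0.1858]
tool_rot: [2.03, 2.395, 0.001]
ft_force: [-1.0, -0.3, 6.4]
grip_width: 0.27
```

Run:
```python
from h import *
st()
b=pic("side","d4.png");a=pic("scene","s4.png")
cv2.imwrite("pics/z6.png",np.hstack([cv2.resize(a[180:280,285:351],(396,600),interpolation=3),cv2.resize(b[190:290,274:340],(396,600),interpolation=3)]))
```

```text
t 15.175 p [0.5633 0.0109 0.1858] x [-0.1641  0.9864 -0.0009] y [0.9864 0.1641 0.0018] z [ 0.0019 -0.0006 -1.    ] F [-0.9974 -0.2778  6.4046] w 0.27041611988268266
```

View pics/z6.png

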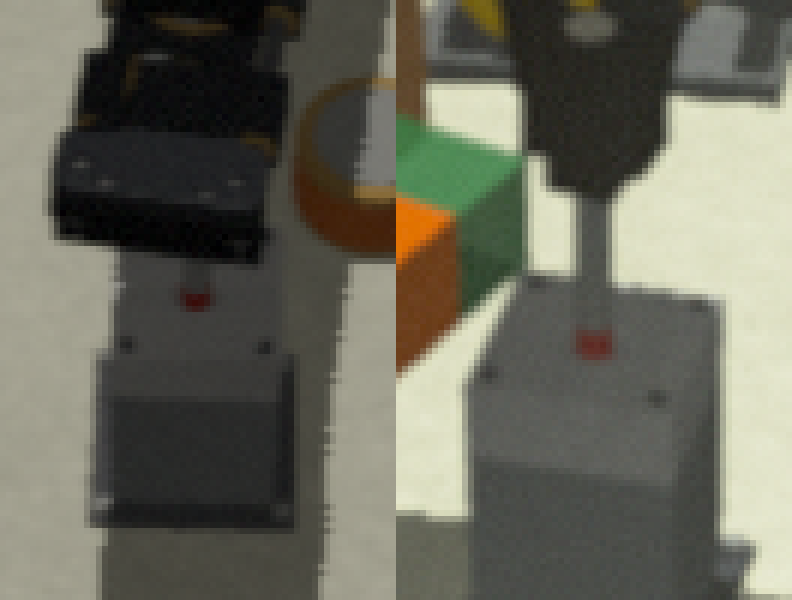

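>>> carry_out([
  {"tx": 0, "ty": 0, "tz": 0.0015, "rx": 0, "ry": 0, "rz": 0, "jaw": 0.1},
  {"tx": 0, "ty": 0, "tz": 0.0025, "rx": 0, "ry": 0, "rz": 0, "jaw": 0.1},
])

```text
time: 15.52
position: [0.5635, 0.0109, 0.1837]
tool_rot: [2.03, 2.395, 0.001]
ft_force: [-2.5, 0.1, 12.5]
grip_width: 0.271
```

>>> carry_out([
  {"tx": 0, "ty": 0, "tz": 0.0004, "rx": 0, "ry": 0, "rz": 0, "jaw": 0.1},
  {"tx": 0, "ty": 0, "tz": 0.0004, "rx": 0, "ry": 0, "rz": 0, "jaw": 0.1},
])

```text
time: 15.78
position: [0.5635, 0.0109, 0.1837]
tool_rot: [2.029, 2.395, 0.001]
ft_force: [-1.8, 0.6, 10.3]
grip_width: 0.272
```

>>> carry_out([
  {"tx": 0, "ty": 0, "tz": 0.0005, "rx": 0, "ry": 0, "rz": 0, "jaw": 0.1},
  {"tx": 0, "ty": 0, "tz": 0.0009, "rx": 0, "ry": 0, "rz": 0, "jaw": 0.1},
  {"tx": 0, "ty": 0, "tz": 0.0009, "rx": 0, "ry": 0, "rz": 0, "jaw": 0.1},
  {"tx": 0, "ty": 0, "tz": 0.0009, "rx": 0, "ry": 0, "rz": 0, "jaw": 0.1},
])

```text
time: 16.27
position: [0.5635, 0.011, 0.1836]
tool_rot: [2.029, 2.395, 0.001]
ft_force: [-3.6, 0.3, 13.8]
grip_width: 0.271
```

>>> carry_out([
  {"tx": 0, "ty": 0, "tz": 0.0005, "rx": 0, "ry": 0, "rz": 0, "jaw": 0.1},
  {"tx": 0, "ty": 0, "tz": 0.0005, "rx": 0, "ry": 0, "rz": 0, "jaw": 0.1},
  {"tx": 0, "ty": 0, "tz": 0.0005, "rx": 0, "ry": 0, "rz": 0, "jaw": 0.1},
  {"tx": 0, "ty": 0, "tz": 0.0005, "rx": 0, "ry": 0, "rz": 0, "jaw": 0.1},
  {"tx": 0, "ty": 0, "tz": 0.0005, "rx": 0, "ry": 0, "rz": 0, "jaw": 0.1},
])

```text
time: 16.9
position: [0.5636, 0.011, 0.1836]
tool_rot: [2.029, 2.395, 0.001]
ft_force: [-3.0, -0.4, 16.7]
grip_width: 0.271
```

>>> carry_out([
  {"tx": 0, "ty": 0, "tz": -0.001, "rx": 0, "ry": 0, "rz": 0, "jaw": 0.1},
  {"tx": 0, "ty": 0, "tz": -0.001, "rx": 0, "ry": 0, "rz": 0, "jaw": 0.7},
  {"tx": 0, "ty": 0, "tz": -0.001, "rx": 0, "ry": 0, "rz": 0, "jaw": 0.7},
  {"tx": 0, "ty": 0, "tz": -0.001, "rx": 0, "ry": 0, "rz": 0, "jaw": 0.7},
  {"tx": 0, "ty": 0, "tz": -0.001, "rx": 0, "ry": 0, "rz": 0, "jaw": 0.7},
  {"tx": 0, "ty": 0, "tz": -0.001, "rx": 0, "ry": 0, "rz": 0, "jaw": 0.7},
  {"tx": 0, "ty": 0, "tz": -0.001, "rx": 0, "ry": 0, "rz": 0, "jaw": 0.7},
])

```text
time: 17.77
position: [0.5626, 0.011, 0.1812]
tool_rot: [-2.031, -2.397, 0.0]
ft_force: [0.8, 0.4, 0.3]
grip_width: 0.696
```

Released at 0.7 opening. Next I'll lift clear and check the rod.

>>> carry_out([
  {"tx": 0, "ty": 0, "tz": -0.01, "rx": 0, "ry": 0, "rz": 0, "jaw": 0.7},
  {"tx": 0, "ty": 0, "tz": -0.03, "rx": 0, "ry": 0, "rz": 0, "jaw": 0.7},
  {"tx": 0, "ty": 0, "tz": -0.06, "rx": 0, "ry": 0, "rz": 0, "jaw": 0.7},
  {"tx": 0, "ty": 0, "tz": -0.09, "rx": 0, "ry": 0, "rz": 0, "jaw": 0.7},
  {"tx": 0, "ty": 0, "tz": -0.115, "rx": 0, "ry": 0, "rz": 0, "jaw": 0.7},
  {"tx": 0, "ty": 0, "tz": -0.12, "rx": 0, "ry": 0, "rz": 0, "jaw": 0.7},
])

```text
time: 18.52
position: [0.5636, 0.0113, 0.3036]
tool_rot: [2.029, 2.395, 0.004]
ft_force: [0.1, 0.1, 0.1]
grip_width: 0.698
```

Run:
```python
from h import *
p,R=st()
b=pic("side","d5.png");a=pic("scene","s5.png")
cv2.imwrite("pics/z7.png",np.hstack([cv2.resize(a[180:280,285:351],(396,600),interpolation=3),cv2.resize(b[190:290,274:340],(396,600),interpolation=3)]))
print("shift",R.T@(np.array([.457,.2355,.29])-p),-.199-np.arctan2(R[1,1],R[0,1]))
```

```text
t 18.525 p [0.5636 0.0113 0.3036] x [-0.1644  0.9864 -0.001 ] y [0.9864 0.1644 0.0038] z [ 0.0039 -0.0003 -1.    ] F [0.1111 0.0701 0.0592] w 0.6975355514269961
shift [ 0.2387 -0.0683  0.0131] -0.3641756783012101
```

View pics/z7.png

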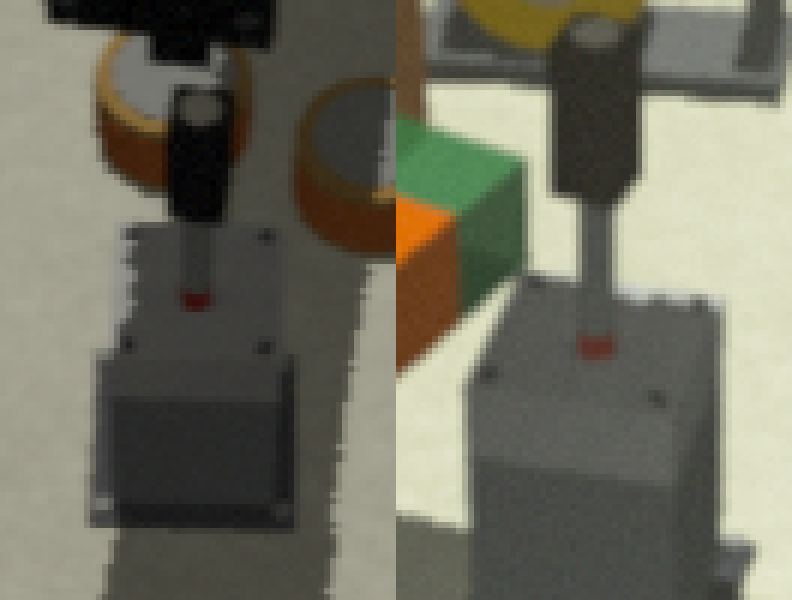

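>>> carry_out([
  {"tx": 0.02, "ty": -0.006, "tz": 0, "rx": 0, "ry": 0, "rz": 0.05, "jaw": 0.7},
  {"tx": 0.05, "ty": -0.015, "tz": 0, "rx": 0, "ry": 0, "rz": 0.12, "jaw": 0.7},
  {"tx": 0.085, "ty": -0.025, "tz": 0, "rx": 0, "ry": 0, "rz": 0.19, "jaw": 0.7},
  {"tx": 0.12, "ty": -0.035, "tz": 0, "rx": 0, "ry": 0, "rz": 0.26, "jaw": 0.7},
  {"tx": 0.155, "ty": -0.045, "tz": 0.02, "rx": 0, "ry": 0, "rz": 0.32, "jaw": 0.7},
  {"tx": 0.19, "ty": -0.055, "tz": 0.05, "rx": 0, "ry": 0, "rz": 0.364, "jaw": 0.7},
  {"tx": 0.22, "ty": -0.063, "tz": 0.09, "rx": 0, "ry": 0, "rz": 0.364, "jaw": 0.7},
  {"tx": 0.2387, "ty": -0.0683, "tz": 0.125, "rx": 0, "ry": 0, "rz": 0.364, "jaw": 0.7},
  {"tx": 0.2387, "ty": -0.0683, "tz": 0.15, "rx": 0, "ry": 0, "rz": 0.364, "jaw": 0.7},
  {"tx": 0.2387, "ty": -0.0683, "tz": 0.16, "rx": 0, "ry": 0, "rz": 0.364, "jaw": 0.7},
  {"tx": 0.2387, "ty": -0.0683, "tz": 0.16, "rx": 0, "ry": 0, "rz": 0.364, "jaw": 0.7},
  {"tx": 0.2387, "ty": -0.0683, "tz": 0.16, "rx": 0, "ry": 0, "rz": 0.364, "jaw": 0.7},
], grip_force=25)

```text
time: 20.12
position: [0.4568, 0.2352, 0.1421]
tool_rot: [2.431, 1.989, 0.002]
ft_force: [-0.2, -0.3, 0.1]
grip_width: 0.701
```

Run:
```python
from h import *
pic("wrist","w6.png")
S=camera_info("scene");D=camera_info("side")
s=lambda x,y:(285+x/6-.5,180+y/6-.5); d=lambda x,y:(274+(x-396)/6-.5,190+y/6-.5)
P=tri([(S,s(202,106)),(D,d(597,31))]);print("dot",P,"depth",.301-P[2])
p,R=st(); print("shift",R.T@(np.array([.457,.2355,.03])-p),-.199-np.arctan2(R[1,1],R[0,1]))
```

```text
dot [0.5602 0.0144 0.2317] depth 0.06928305221310657
t 20.175 p [0.4569 0.2353 0.1422] x [0.1984 0.9801 0.0008] y [ 0.9801 -0.1984  0.0016] z [ 0.0017  0.0005 -1.    ] F [ 0.1142 -0.2066  0.2814] w 0.6978214293366432
shift [ 0.0001 -0.0001  0.1122] 0.0006769575633459035
```

View pics/w6.png

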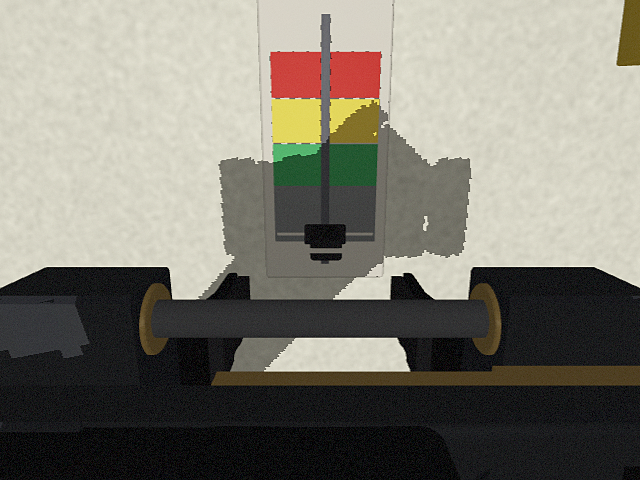

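Run:
```python
from h import *
im=cv2.imread("pics/w6.png");cv2.imwrite("pics/w6z.png",cv2.resize(im[205:285,275:375],(750,600),interpolation=3))
c=camera_info("wrist");print(onz(c,(326,254),.066),onz(c,(325,50),.016),onz(c,(325,186),.016),onz(c,(325,237),.02))
```

```text
[0.46   0.2321 0.066 ] [0.4849 0.3575 0.016 ] [0.4673 0.2684 0.016 ] [0.46   0.2321 0.02  ]
```

View pics/w6z.png

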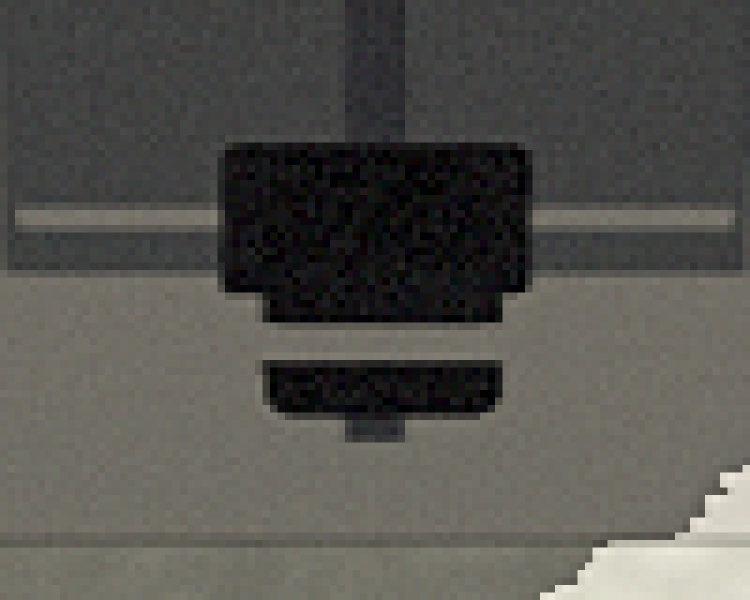

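>>> carry_out([
  {"tx": 0, "ty": 0.0025, "tz": 0.03, "rx": 0, "ry": 0, "rz": 0, "jaw": 0.7},
  {"tx": 0, "ty": 0.0025, "tz": 0.06, "rx": 0, "ry": 0, "rz": 0, "jaw": 0.7},
  {"tx": 0, "ty": 0.0025, "tz": 0.09, "rx": 0, "ry": 0, "rz": 0, "jaw": 0.7},
  {"tx": 0, "ty": 0.0025, "tz": 0.106, "rx": 0, "ry": 0, "rz": 0, "jaw": 0.7},
  {"tx": 0, "ty": 0.0025, "tz": 0.106, "rx": 0, "ry": 0, "rz": 0, "jaw": 0.1},
  {"tx": 0, "ty": 0.0025, "tz": 0.106, "rx": 0, "ry": 0, "rz": 0, "jaw": 0.1},
  {"tx": 0, "ty": 0.0025, "tz": 0.106, "rx": 0, "ry": 0, "rz": 0, "jaw": 0.1},
  {"tx": 0, "ty": 0.0025, "tz": 0.106, "rx": 0, "ry": 0, "rz": 0, "jaw": 0.1},
  {"tx": 0, "ty": 0.0025, "tz": 0.106, "rx": 0, "ry": 0, "rz": 0, "jaw": 0.1},
  {"tx": 0, "ty": 0.0025, "tz": 0.106, "rx": 0, "ry": 0, "rz": 0, "jaw": 0.1},
  {"tx": 0, "ty": 0.0025, "tz": 0.106, "rx": 0, "ry": 0, "rz": 0, "jaw": 0.1},
])

```text
time: 21.55
position: [0.4603, 0.2344, 0.0358]
tool_rot: [2.431, 1.988, 0.004]
ft_force: [5.2, -1.7, -1.3]
grip_width: 0.228
```

>>> carry_out([
  {"tx": 0.01, "ty": 0.001, "tz": 0, "rx": 0, "ry": 0, "rz": 0, "jaw": 0.1},
  {"tx": 0.025, "ty": 0.001, "tz": 0, "rx": 0, "ry": 0, "rz": 0, "jaw": 0.1},
  {"tx": 0.04, "ty": 0.001, "tz": 0, "rx": 0, "ry": 0, "rz": 0, "jaw": 0.1},
  {"tx": 0.055, "ty": 0.001, "tz": 0, "rx": 0, "ry": 0, "rz": 0, "jaw": 0.1},
  {"tx": 0.07, "ty": 0.001, "tz": 0, "rx": 0, "ry": 0, "rz": 0, "jaw": 0.1},
  {"tx": 0.085, "ty": 0.001, "tz": 0, "rx": 0, "ry": 0, "rz": 0, "jaw": 0.1},
  {"tx": 0.1, "ty": 0.001, "tz": 0, "rx": 0, "ry": 0, "rz": 0, "jaw": 0.1},
  {"tx": 0.11, "ty": 0.001, "tz": 0, "rx": 0, "ry": 0, "rz": 0, "jaw": 0.1},
  {"tx": 0.11, "ty": 0.001, "tz": 0, "rx": 0, "ry": 0, "rz": 0, "jaw": 0.1},
  {"tx": 0.11, "ty": 0.001, "tz": 0, "rx": 0, "ry": 0, "rz": 0, "jaw": 0.1},
])

```text
time: 22.8
position: [0.4827, 0.3446, 0.0358]
tool_rot: [-2.43, -1.99, -0.006]
ft_force: [6.2, 0.7, 2.7]
grip_width: 0.226
```

Run:
```python
from h import *
st()
b=pic("side","d7.png");cv2.imwrite("pics/d7z.png",cv2.resize(b[320:440,190:350],(800,600),interpolation=3))
```

```text
t 22.8 p [0.4827 0.3446 0.0358] x [0.1971 0.9804 0.0034] y [ 0.9804 -0.1971  0.0022] z [ 0.0028  0.0029 -1.    ] F [6.1998 0.6645 2.6628] w 0.2260802212286978
```

View pics/d7z.png

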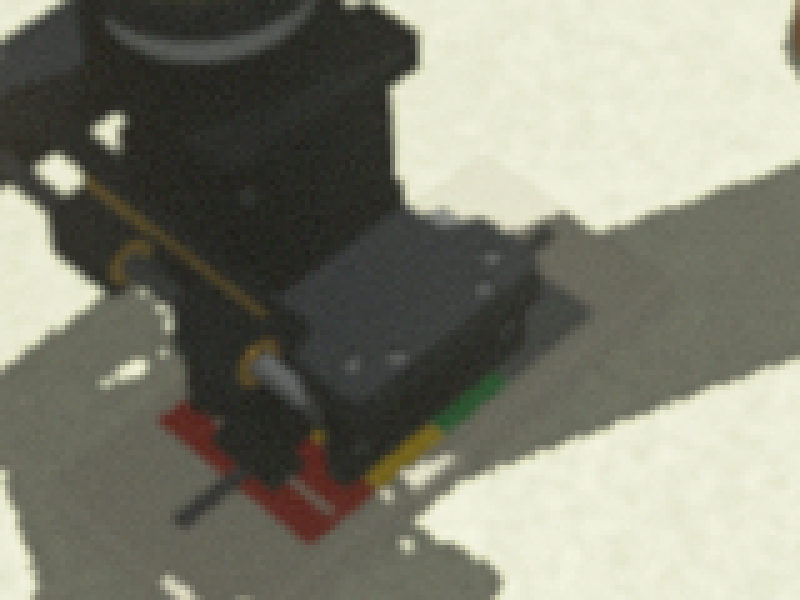

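>>> carry_out([
  {"tx": -0.001, "ty": 0.0, "tz": 0, "rx": 0, "ry": 0, "rz": 0, "jaw": 0.1},
  {"tx": -0.001, "ty": 0.0, "tz": 0, "rx": 0, "ry": 0, "rz": 0, "jaw": 0.7},
  {"tx": -0.001, "ty": 0.0, "tz": 0, "rx": 0, "ry": 0, "rz": 0, "jaw": 0.7},
  {"tx": -0.001, "ty": 0.0, "tz": 0, "rx": 0, "ry": 0, "rz": 0, "jaw": 0.7},
  {"tx": -0.001, "ty": 0.0, "tz": 0, "rx": 0, "ry": 0, "rz": 0, "jaw": 0.7},
  {"tx": -0.001, "ty": 0.0, "tz": 0, "rx": 0, "ry": 0, "rz": 0, "jaw": 0.7},
  {"tx": -0.001, "ty": 0.0, "tz": 0, "rx": 0, "ry": 0, "rz": 0, "jaw": 0.7},
  {"tx": -0.001, "ty": 0.0, "tz": -0.03, "rx": 0, "ry": 0, "rz": 0, "jaw": 0.7},
  {"tx": -0.001, "ty": 0.0, "tz": -0.08, "rx": 0, "ry": 0, "rz": 0, "jaw": 0.7},
  {"tx": -0.001, "ty": 0.0, "tz": -0.13, "rx": 0, "ry": 0, "rz": 0, "jaw": 0.7},
  {"tx": -0.001, "ty": 0.0, "tz": -0.17, "rx": 0, "ry": 0, "rz": 0, "jaw": 0.7},
  {"tx": -0.001, "ty": 0.0, "tz": -0.17, "rx": 0, "ry": 0, "rz": 0, "jaw": 0.7},
])

```text
time: 24.35
position: [0.4825, 0.343, 0.2091]
tool_rot: [2.43, 1.989, 0.011]
ft_force: [0.3, 0.5, -0.0]
grip_width: 0.698
```

Run:
```python
from h import *
st()
pic("side","d8.png");pic("scene","s8.png");w=pic("wrist","w8.png")
```

```text
t 24.35 p [0.4825 0.343  0.2091] x [0.1978 0.9802 0.0044] y [ 0.9802 -0.1978  0.0053] z [ 0.0061  0.0032 -1.    ] F [ 0.2667  0.5227 -0.0454] w 0.6976069562143041
```

View pics/d8.png

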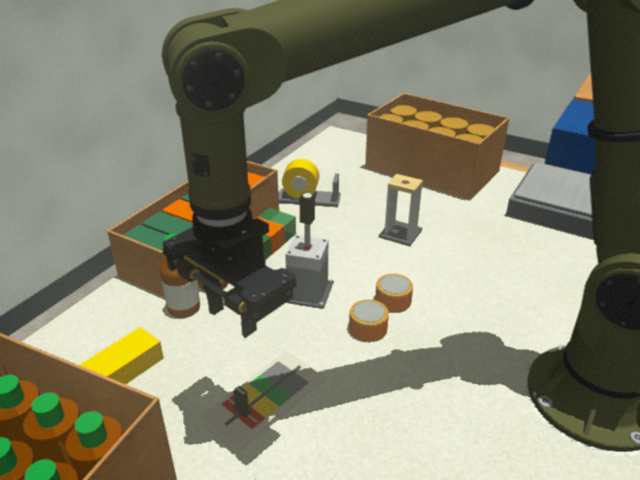

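View pics/w8.png

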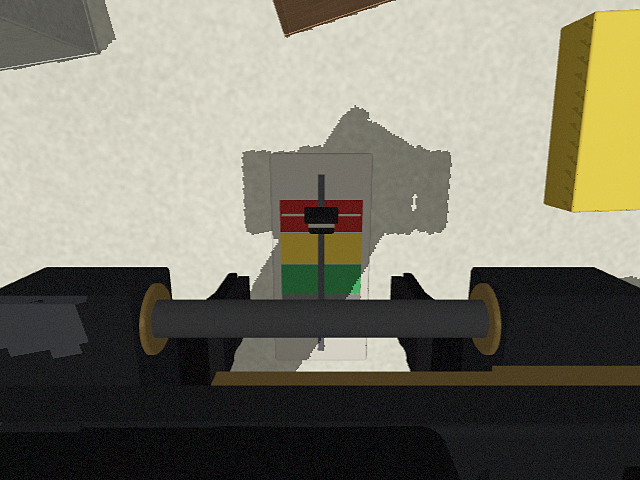

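View pics/s8.png

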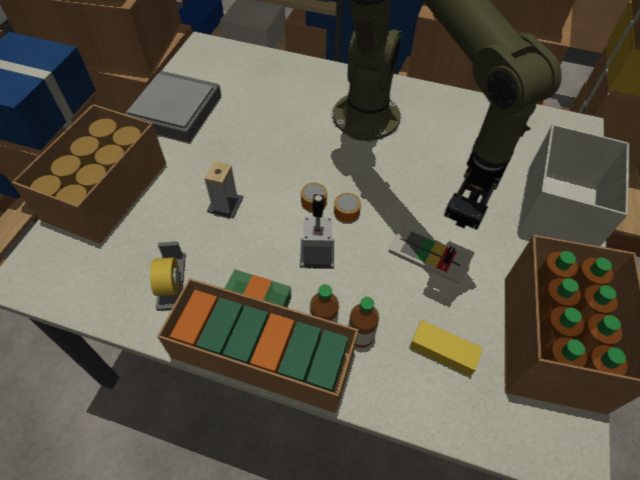

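The pointer's line, at row 215 in the wrist view, lies at the middle of the red field (rows 200–232). The rod stands upright with red at the port, the groceries are unmoved and the gripper is clear.

```bash
python3 -c "
from bench import ctrl
print(ctrl.close_job())"
```

```text
the job is handed in; nothing more can be done
None
```

I took the dip rod from its stand and pushed it through the port past the wiper. It met a hard stop about 70 mm below the mouth. I pressed it there at up to 16.7 N on the wrist sensor, about 5 N of which was wiper drag, then let go. The red band lies at the mouth, so I slid the pointer onto the red field and handed the job in at about 24.5 s.

**Last checks:**
- **Rod:** it stands upright in the port. The cameras put the tip 69 mm deep and the arm's own position puts it at 71 mm, both well inside red.
- **Pointer:** its line sits at the middle of the red field, by eye within about 1 mm.
- **Surroundings:** the groceries look unmoved by eye, and the gripper is open and touching nothing.

**What failed or disagreed:**
- The first move call was refused because its rows did not list every field. The arm did not move.
- The rod sat about 3 mm off the gripper's axis according to the scene and side cameras, but only 1 to 2.4 mm according to the wrist camera. I shifted it by about 2 mm before inserting, and it went in without noticeable side force.
- The force on the caps was read only at the wrist. The close-job call reports no verdict.

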